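# Change over the twin water filter

### The arm

A 6-joint arm with a two-finger parallel gripper is mounted at the origin on a cart in front of the work surface, level with it; the furniture and walls round the work are solid. World frame = base frame: x ahead of the robot, y to its left, z up, the work surface at z = 0. Lengths are in m, angles in rad, forces in N, time in s.
With the tool pointing down it reaches from about 0.325 to 0.775 m from the base axis. Payload 5.5 kg.
Tool frame: the origin (TCP) lies on the centre line of the jaws, within the pads' length; the fingertips stand manip.tip_reach ahead of it and the grasp point (between the pads) lies 3 mm ahead of it (manip.tip_reach is the distance from the TCP to the fingertips, in m); x points along the fingers, z is the direction in which the jaws open and shut, and the axes are right-handed (so a half turn about x gives the same grasp; the last joint's range is limited). The gripper opens to 88 mm and grips with 3 to 60 N. Pads are 20 mm wide; open, the fingers measure 115 mm over their backs; the gripper's body (75 mm by 178 mm) begins 61 mm behind the grasp point.
Start: joints at [1.099, 0.091, 1.231, -0, 1.82, -0.057], TCP at [0.242, 0.549, 0.245] pointing down, gripper open.
Joint ranges: [-2.87, 2.87], [-0.86, 2.18], [0.17, 2.46], [-1.51, 4.65], [0.06, 2.69], [-2.65, 2.65]. Speed limits (rad/s): [2.57, 2.57, 3.01, 3.14, 3.14, 3.14].

### API

Orientations are given as a unit quaternion [x, y, z, w].
In Python, from workcell import manip gives the robot as it stands.
- The arm moves only by the tool servo_tool, never from a script. Its argument "rows" is a list of rows, each an object with "slide": the shift along the tool's x, y, z in mm, a list of three; "turn": the turn, a rotation vector about the tool's x, y, z in degrees, a list of three; "jaw": the opening, from -1 (shut) to 1 (fully open). In form: [{"slide": [dx, dy, dz], "turn": [rx, ry, rz], "jaw": jaw}, ...]. A call has 1 to 20 rows; each row shifts and turns the commanded pose from where the row before left it, along the tool's axes as they then stand; what a row does not reach is not made up. A row lasts 1/10 s, in which the tool goes at most 50 mm and 8.59 degrees, less where a joint would pass 70% of its speed; a pose out of reach is approached as far as the arm can. A call with a gripper value outside its range is refused whole. The fingers move at their own pace and stop on an object; "force" is the grip in N (left out, the last holds). Time passes only in rows, so rows that do not move let the fingers close. It gives the time, the measured TCP pose, the force and the opening at its end, in the units of the state.
- manip.read_state(): the state, without advancing time (a new reading comes with each control period).
- manip.capture(name): name is "scene" or "top" or "wrist"; returns the picture (384x512x3 uint8, red, green, blue); there is no depth.
- manip.get_calibration(name): a dict with "camera_matrix" (3x3 intrinsics, pixels), "R" (3x3) and "t" (3): a world point X has camera coordinates R X + t; the wrist camera has in their place "T_tool_cam" (4x4, takes a point from camera to tool coordinates, whose origin is the TCP and whose axes are the tool frame's). Camera axes: x right, y down, z forward; pixel columns grow to the right and rows downward; lengths in m; the calibration is good to about 2 mm. A picture is of the moment at which its call begins: read the wrist's pose just before it. get_calibration takes no time and is no camera call.
- manip.job_done(): hands the job in, once; it reports no verdict.
Trained networks look in the newest picture that a camera, given by its name, has taken for a name from the list of things; names that differ only in an ending like _2 or _b are one class to them, and where a whole thing is asked for, a point or a joint stands for the part that bears it (a point fixed in the world has none). Each returns a list of dicts, best first, with "conf" (0 to 1); they miss things now and then, are a little off and sometimes report something else, mostly with a low value. They report only what shows in the picture. A call takes as long as a camera call.
- manip.look_for(camera, query): "rect" ([left, top, right, bottom] in pixels, round what is visible of it).
The state is a dict: "clock": time; "joints": joint angles; "qd": joint speeds; "effort": joint torques, N m; "ee_pos": TCP position; "orientation": TCP orientation; "contact_force": force on the tool from outside, world axes, zero at the start; "wrist_torque": the same for the moment, N m; "gripper_width": opening from 0.0 (shut) to 1.0 (fully open).
Only numpy, scipy, OpenCV 4.12 (cv2) and the standard library are available. Lean on these libraries where they do the work, as an engineer would, in place of code of your own. Each camera call takes 0.05 s, during which the arm holds its last target.

### The job

Change the water filter over to its other cartridge: swing the long shut-off lever anticlockwise until it seats fully home against its cushioned stop, which you must feel for, and then swing the short selector lever anticlockwise all the way across and leave it there. The selector is locked until the shut-off is home; do not force either lever, and leave the things standing round about where they are.

Things in the scene. Friction and masses are not known exactly. Their poses are not given: they have to be found in the camera images.
- block: filter changeover block fixed to the worktop: grey housing 100 mm deep by 215 wide, top 48 mm high, two white cartridges lying behind it. Origin: centre of the underside; x away from the robot at yaw 0, y left, z up. A hidden bar locks the selector until the shut-off is home, then locks the shut-off once the selector is swung. Over about 20 N on a handle post is forcing it
- shutoff_axis (a point): point on the turning axis of the shut-off, at handle-post height (84 mm above the block's underside, block x = 0, y = +55 mm)
- shutoff_post (a point): middle of the upright black handle post of the long shut-off lever: round, 16 mm diameter, 85 mm from the axis, free from 65 mm (top of the lever bar) to 104 mm above the worktop; this point is 84 mm above the worktop
- shutoff (a joint): rad, anticlockwise from above; 0 = lever along the block's +y, pi/2 = along its -x. Starts at 0 to 0.3. Home is where it meets the cushioned stop: not visible, anywhere from 1.1 to 1.9, different each time; the selector is freed only within about 0.05 of it. Turns with 3.5 N at the post and stays where left; at the stop the force on the post rises 5 N per mm
- selector_axis (a point): point on the turning axis of the selector, at handle-post height (84 mm above the block's underside, block x = 0, y = -55 mm)
- selector_post (a point): middle of the free height of the upright black handle post of the short selector lever: round, 16 mm diameter, 68 mm from the axis, clear from 65 to 104 mm above the worktop. Its origin is 84 mm above the worktop
- selector (a joint): rad, anticlockwise from above; 0 (start) = lever along the block's -x, 1.57 (firm end stop) = along its -y. While the shut-off is not home it stops hard at about 0.3. Free, it turns with about 3 N at the post (about 4 N in the first 0.6 rad, while it shifts the hidden bar) and stays where left
- tumbler: glass tumbler, bystander, 73 mm across, 100 mm high; origin at the centre of its underside
- can: drink can, bystander, 53 mm across, 135 mm high; origin at the centre of its underside
- jigger: gold double-cone measure, bystander, 47 mm across, 101 mm high; origin at the centre of its underside
- bowl: small gold bowl, bystander, 120 mm across, 72 mm high; origin at the centre of its underside

How it is judged:
By the outcome, as a careful person would: the job done as asked, in the order asked, and still so for the second after the job is handed in, with the robot touching nothing.
It also fails if it takes over 64 s, if anything falls off the work surface, if the arm or the gripper's body presses on something with over 40 N, if the wrist force passes 120 N, or if a joint passes its speed limit or range.

## Working session

There is one attempt and no reset: what is moved stays moved. The work goes in short steps, Python scripts to look and compute and a tool call to move; the robot and the scene stay as the last step left them, time stands still between calls to the robot, and variables do not carry over. Pictures are saved under pics/ and viewed, and the job is handed in when it is done.

Besides the shell and the picture viewer there is one more tool, called after "Request:" as name(argument=value, ...) on one line, values as JSON. servo_tool: Moves the arm, as the interface text tells. Its arguments: {"type":"object","properties":{"rows":{"type":"array","items":{"type":"object","properties":{"slide":{"type":"array","items":{"type":"number"}},"turn":{"type":"array","items":{"type":"number"}},"jaw":{"type":"number"}}}},"force":{"type":"number"}},"required":["rows"]}

```bash
mkdir -p pics
python3 - <<'E'
from workcell import manip
import cv2
for n in ["scene","top"]:
    im=manip.capture(n); cv2.imwrite(f"pics/{n}0.png",im[:,:,::-1])
    for q in ["block","shutoff_post","selector_post","tumbler","can","jigger","bowl"]:
        r=manip.look_for(n,q); print(n,q,[( [round(v) for v in d["rect"]],round(d["conf"],2)) for d in r[:2]])
    c=manip.get_calibration(n); print(c)
s=manip.read_state(); print(s, manip.tip_reach)
E
ls
```

```text
scene block [([276, 159, 383, 253], 0.66)]
scene shutoff_post []
scene selector_post [([328, 204, 351, 233], 0.61), ([154, 133, 193, 170], 0.43)]
scene tumbler [([151, 166, 181, 207], 0.96)]
scene can [([188, 145, 213, 191], 0.84)]
scene jigger [([206, 186, 227, 226], 0.69)]
scene bowl [([154, 130, 197, 172], 0.91)]
{'camera_matrix': array([[384.7150008 ,   0.        , 257.77323924],
       [  0.        , 384.7150008 , 186.25879394],
       [  0.        ,   0.        ,   1.        ]]), 'R': array([[ 0.43135676, -0.90215222, -0.00726048],
       [-0.67843927, -0.31906446, -0.66175376],
       [ 0.59468606,  0.29037775, -0.7496861 ]]), 't': array([-0.23652495,  0.36416148,  0.80247098])}
top block [([275, 119, 367, 206], 0.71)]
top shutoff_post [([272, 163, 311, 185], 0.64)]
top selector_post [([336, 171, 353, 206], 0.49)]
top tumbler [([158, 207, 194, 229], 0.72)]
top can [([272, 164, 311, 182], 0.47)]
top jigger [([222, 210, 242, 232], 0.8)]
top bowl [([133, 150, 179, 193], 0.74)]
{'camera_matrix': array([[429.17068716,   0.        , 252.40560276],
       [  0.        , 429.17068716,
[... 272 characters left out ...]

{'clock': 0.8, 'joints': array([ 1.09926311e+00,  9.10596102e-02,  1.23068033e+00,  8.84239917e-06,
        1.81979093e+00, -5.66796419e-02]), 'qd': array([ 3.71235252e-04,  5.07771021e-05,  1.00853832e-03, -5.14042217e-04,
        8.84636629e-04,  8.03382817e-04]), 'effort': array([ 9.66876541e-05, -4.46143448e+01, -4.06482160e+01,  6.97338441e-02,
        1.92542427e-02, -7.35931644e-05]), 'ee_pos': array([0.24183006, 0.54912748, 0.24466653]), 'orientation': array([-0.38629792,  0.59223545,  0.38632493,  0.59227032]), 'contact_force': array([-0.60342221, -0.1633772 ,  0.03632494]), 'wrist_torque': array([0.0199576 , 0.02151761, 0.02542151]), 'gripper_width': 1.0031127993059052} 0.022
pics
```

Run:
```python
import cv2
a=cv2.imread("pics/top0.png"); cv2.imwrite("pics/topc.png",cv2.resize(a[100:250,120:390],None,fx=2.9,fy=2.9,interpolation=cv2.INTER_CUBIC))
a=cv2.imread("pics/scene0.png"); cv2.imwrite("pics/scenec.png",cv2.resize(a[110:270,140:400],None,fx=3,fy=3,interpolation=cv2.INTER_CUBIC))
```

```text
(no output)
```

View pics/topc.png

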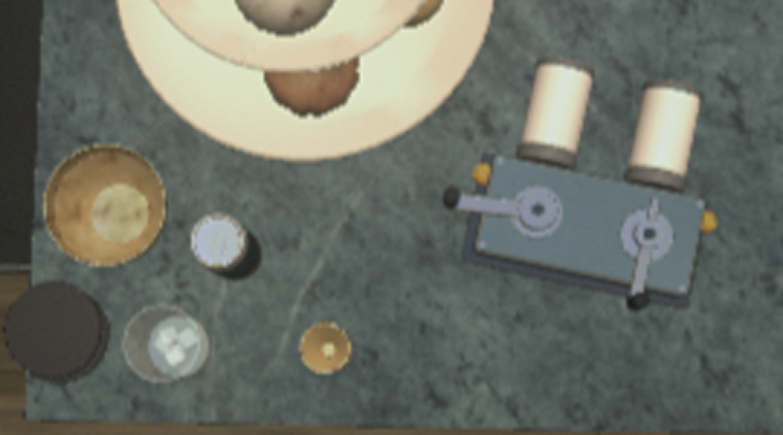

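View pics/scenec.png

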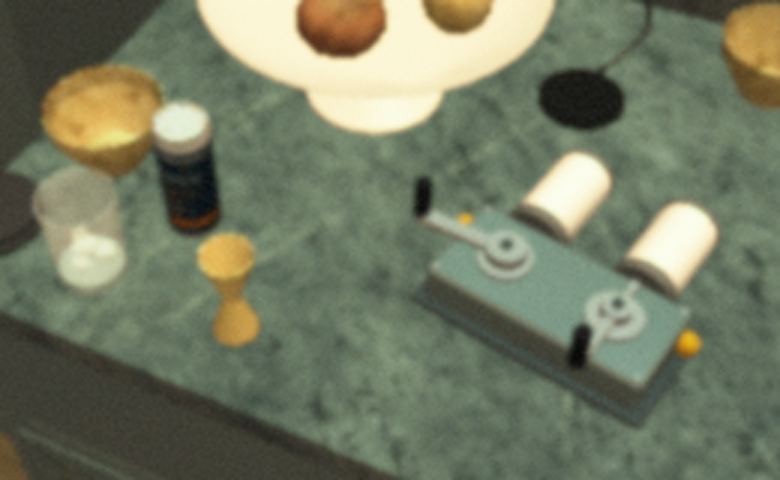

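View pics/top0.png

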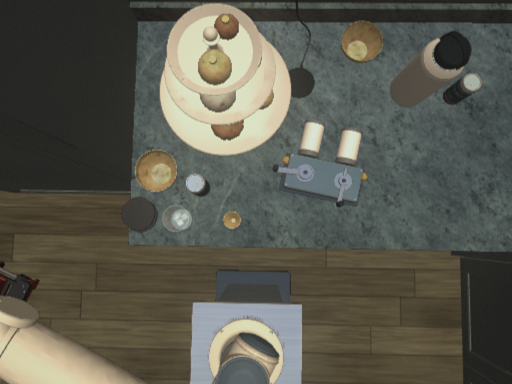

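Top view crop: shut-off hub at (538,210), its post (451,197), selector hub (648,235), its post (638,300). The other things stand well to the left, and the tiered fruit stand is behind left.

```bash
cat > h.py <<'E'
from workcell import manip
import numpy as np
def onz(n,u,v,z):
    c=manip.get_calibration(n);d=np.linalg.solve(c["camera_matrix"],[u,v,1.]);d=c["R"].T@d;o=-c["R"].T@c["t"]
    return o+d*(z-o[2])/d[2]
E
python3 - <<'E'
from h import *
np.set_printoptions(precision=4,suppress=True)
T=lambda u,v,z:onz("top",u/2.9+120-.3,v/2.9+100-.3,z)[:2]
S=lambda u,v,z:onz("scene",u/3+140-.3,v/3+110-.3,z)[:2]
C=[(490,155),(704,203),(695,292),(478,250)]
c=[T(*p,.048) for p in C]; print("corners",c,np.mean(c,0))
for nm,f,a,b,p,q in [("top",T,(538,210),(648,235),(451,196),(638,300)),("scene",S,(507,246),(616,306),(424,182),(580,330))]:
    A=f(*a,.072);B=f(*b,.072);P=f(*p,.104);Q=f(*q,.104)
    d=A-B; print(nm,A,B,"len",np.linalg.norm(d),"yaw",np.arctan2(-d[0],d[1]),"mid",(A+B)/2,"P",P,Q,np.linalg.norm(P-A),np.linalg.norm(Q-B))
    d=P-A;print("shut ang",np.arctan2(-d[0],d[1])); d=Q-B;print("sel ang from -x",np.arctan2(-d[1],-d[0]))
print("scene corners", S(430,268,.048),S(637,385,.048),S(690,312,.048))
for n,p in dict(tumbler=(166,345,.1),can=(219,242,.135),jigger=(325,348,.1)).items(): print(n,T(*p))
E
```

```text
corners [array([ 0.5835, -0.1173]), array([ 0.5386, -0.3281]), array([ 0.4506, -0.3188]), array([ 0.4886, -0.1065])] [ 0.5153 -0.2177]
top [ 0.5258 -0.1627] [ 0.5031 -0.2686] len 0.10831003438340259 yaw -0.2112772311907937 mid [ 0.5144 -0.2157] P [ 0.5333 -0.0775] [ 0.4378 -0.2532] 0.08552151935302128 0.06701406044811842
shut ang -0.08807034140205669
sel ang from -x -0.2317926382223987
scene [ 0.5216 -0.1618] [ 0.4982 -0.2677] len 0.1084133668077158 yaw -0.21738782251536146 mid [ 0.5099 -0.2148] P [ 0.5333 -0.0763] [ 0.4369 -0.2517] 0.08628476359255895 0.0632832203109448
shut ang -0.13660581836153665
sel ang from -x -0.2554687338967078
scene corners [ 0.4885 -0.1037] [ 0.4464 -0.3053] [ 0.5385 -0.3251]
tumbler [0.3883 0.1885]
can [0.4827 0.1359]
jigger [0.3881 0.0386]
```

Run:
```python
import cv2
a=cv2.imread("pics/scene0.png"); cv2.imwrite("pics/scenef.png",cv2.resize(a,(800,600),interpolation=cv2.INTER_CUBIC))
```

```text
(no output)
```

View pics/scenef.png

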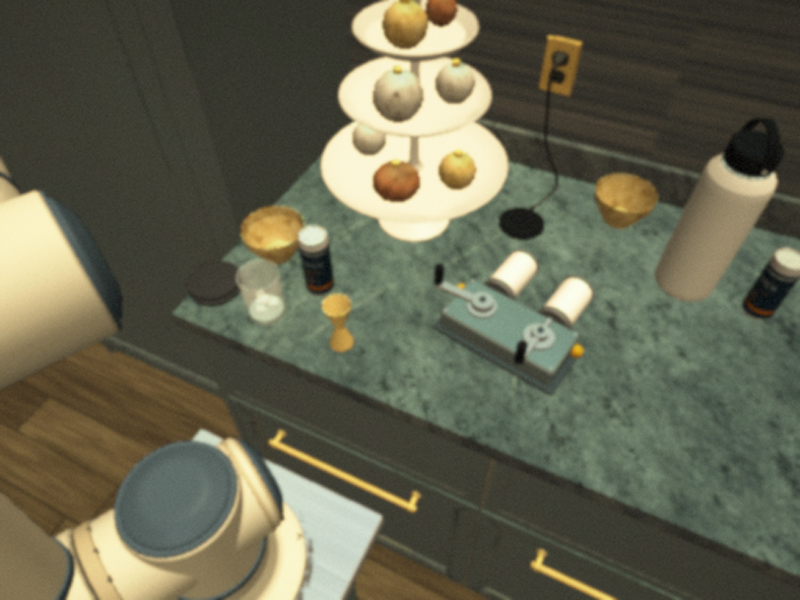

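Run:
```python
from h import *
from scipy.optimize import least_squares
def proj(n,X):
    c=manip.get_calibration(n);p=(c["camera_matrix"]@(c["R"]@X.T+c["t"][:,None]));return (p[:2]/p[2]).T
th=np.linspace(0,2*np.pi,181)
def box(n,q):
    X=np.c_[q[0]+q[2]*np.cos(th),q[1]+q[2]*np.sin(th),q[3]+0*th];p=proj(n,X);return p[:,0].min(),p[:,0].max(),p[:,1].max()
for nm,t,s in [("low",(160,291,154),(321*.64,508*.64,220*.64)),("mid",(165,274,125),(338*.64,492*.64,137*.64)),("hi",(165,262,95),(352*.64,479*.64,54*.64))]:
    f=lambda q:np.r_[np.array(box("top",q))-t,np.array(box("scene",q))-s]
    r=least_squares(f,[.75,.05,.15,.15]);print(nm,r.x.round(3),r.fun.round(1))
A=np.array([.526,-.163]);B=np.array([.502,-.271])
for X in [[*A,.072],[*B,.072],[.533,-.077,.104],[.437,-.2525,.104]]:print(proj("top",np.array([X])),proj("scene",np.array([X])))
```

```text
low [0.734 0.061 0.176 0.151] [-0.5 -0.4  0.5  0.9  0.2 -0.1]
mid [0.734 0.063 0.131 0.286] [-0.7  0.7  0.1  0.9 -0.8  0. ]
hi [0.736 0.064 0.101 0.408] [ 0.1 -0.3  0.1  0.   0.4 -0. ]
[[305.31686704 172.03260242]] [[309.71402703 190.68417202]]
[[344.00267674 181.12157276]] [[346.75824641 211.05211322]]
[[275.02104901 167.38762988]] [[281.21555772 170.51663284]]
[[339.4294187  203.44995135]] [[333.36669795 219.79765884]]
```

```bash
cat >> h.py <<'E'
from scipy.spatial.transform import Rotation as Ro
def st():
    s=manip.read_state();R=Ro.from_quat(s["orientation"]).as_matrix();return s,s["ee_pos"],R
def show():
    s,p,R=st();print("t",round(s["clock"],2),"p",p.round(4),"phi",round(np.degrees(np.arctan2(R[1,2],R[0,2])),1),"xdir",R[:,0].round(3),"F",s["contact_force"].round(2),"w",round(s["gripper_width"],3),"q",s["joints"].round(2))
def rows(wps,n,fromcmd=None):
    "wps: list of (x,y,z,phi_deg); prints incremental tool rows; n rows per segment"
    s,p,R=st()
    P=np.r_[p,np.degrees(np.arctan2(R[1,2],R[0,2]))] if fromcmd is None else np.array(fromcmd,float)
    cur=P.copy();out=[]
    for w,k in zip(wps,n):
        a=P.copy();w=np.array(w,float);d=w-a
        for i in range(1,k+1):
            t=a+d*i/k;f=np.radians(cur[3]);z=np.array([np.cos(f),np.sin(f),0]);y=np.array([-z[1],z[0],0]);x=np.array([0,0,-1.])
            e=t[:3]-cur[:3];sl=[round(1000*float(e@v),1) for v in (x,y,z)];rx=round(float(cur[3]-t[3]),2)
            out.append((sl,rx));e2=(x*sl[0]+y*sl[1]+z*sl[2])/1000;cur[:3]+=e2;cur[3]-=rx
        P=w
    for o in out:print(o)
    print("end",cur.round(4))
E
python3 -c "
from h import *
show()"
```

```text
t 0.8 p [0.2418 0.5491 0.2447] phi 66.2 xdir [ 0.  0. -1.] F [-0.6  -0.16  0.04] w 1.003 q [ 1.1   0.09  1.23  0.    1.82 -0.06]
```

```bash
python3 -c "
from h import *
rows([(.38,.15,.245,5),(.533,-.077,.20,-45)],[11,8])"
```

```text
([-0.0, -26.1, -28.1], 5.57)
([-0.1, -28.8, -25.5], 5.56)
([0.0, -31.0, -22.6], 5.57)
([-0.0, -33.1, -19.4], 5.57)
([-0.1, -34.9, -16.2], 5.56)
([0.0, -36.2, -12.7], 5.57)
([-0.0, -37.3, -9.1], 5.57)
([-0.0, -38.0, -5.5], 5.56)
([-0.1, -38.4, -1.7], 5.57)
([-0.0, -38.3, 2.0], 5.56)
([-0.0, -38.0, 5.7], 5.57)
([5.6, -29.9, 16.5], 6.25)
([5.6, -28.0, 19.8], 6.25)
([5.6, -25.6, 22.6], 6.25)
([5.7, -23.0, 25.4], 6.25)
([5.6, -20.1, 27.6], 6.25)
([5.6, -17.0, 29.8], 6.25)
([5.6, -13.7, 31.3], 6.25)
([5.7, -10.1, 32.7], 6.25)
end [  0.533   -0.077    0.2    -44.9992]
```

Request:
servo_tool(rows=[{"slide": [0,-26,-28],"turn": [5.6,0,0],"jaw": 1},{"slide": [0,-29,-25.5],"turn": [5.6,0,0],"jaw": 1},{"slide": [0,-31,-22.5],"turn": [5.6,0,0],"jaw": 1},{"slide": [0,-33,-19.5],"turn": [5.6,0,0],"jaw": 0.5},{"slide": [0,-35,-16],"turn": [5.6,0,0],"jaw": 0.2},{"slide": [0,-36,-12.5],"turn": [5.6,0,0],"jaw": 0},{"slide": [0,-37.5,-9],"turn": [5.6,0,0],"jaw": 0},{"slide": [0,-38,-5.5],"turn": [5.6,0,0],"jaw": 0},{"slide": [0,-38.5,-1.5],"turn": [5.5,0,0],"jaw": 0},{"slide": [0,-38.5,2],"turn": [5.5,0,0],"jaw": 0},{"slide": [0,-38,5.5],"turn": [5.5,0,0],"jaw": 0},{"slide": [5.5,-30,16.5],"turn": [6.2,0,0],"jaw": 0},{"slide": [5.5,-28,20],"turn": [6.2,0,0],"jaw": 0},{"slide": [5.5,-25.5,22.5],"turn": [6.2,0,0],"jaw": 0},{"slide": [5.5,-23,25.5],"turn": [6.2,0,0],"jaw": 0},{"slide": [5.5,-20,27.5],"turn": [6.2,0,0],"jaw": 0},{"slide": [5.5,-17,30],"turn": [6.2,0,0],"jaw": 0},{"slide": [5.5,-13.5,31],"turn": [6.2,0,0],"jaw": 0},{"slide": [5.5,-10,32],"turn": [6.2,0,0],"jaw": 0}])

```text
clock: 2.7
ee_pos: [0.5334, -0.0774, 0.2005]
orientation: [0.27, 0.653, -0.27, 0.654]
contact_force: [-0.6, 1.0, -0.6]
gripper_width: 0.5
```

Run:
```python
from h import *
import cv2
show()
im=manip.capture("wrist");cv2.imwrite("pics/w1.png",im[:,:,::-1])
print(manip.get_calibration("wrist"))
for q in ("shutoff_post","selector_post"):print(manip.look_for("wrist",q)[:2])
show()
```

```text
t 2.7 p [ 0.5334 -0.0774  0.2005] phi -44.9 xdir [ 0.  0. -1.] F [-0.57  0.97 -0.58] w 0.5 q [-0.21 -0.08  1.48  0.    1.74  0.58]
{'camera_matrix': array([[278.21194323,   0.        , 253.67953528],
       [  0.        , 278.21194323, 188.15573138],
       [  0.        ,   0.        ,   1.        ]]), 'T_tool_cam': array([[-1.09834849e-03, -2.50195987e-01,  9.68194589e-01,
        -1.40438845e-01],
       [ 6.05912706e-04, -9.68195162e-01, -2.50195448e-01,
         6.80540364e-02],
       [ 9.99999213e-01,  3.11839611e-04,  1.21501262e-03,
         3.97069286e-05],
       [ 0.00000000e+00,  0.00000000e+00,  0.00000000e+00,
         1.00000000e+00]])}
[{'rect': [245.7, 178.8, 316.3, 251.0], 'conf': 0.96}]
[]
t 2.85 p [ 0.5328 -0.0773  0.1995] phi -44.8 xdir [-0.002  0.    -1.   ] F [-0.55  0.91  0.47] w 0.501 q [-0.21 -0.08  1.48 -0.    1.74  0.57]
```

View pics/w1.png

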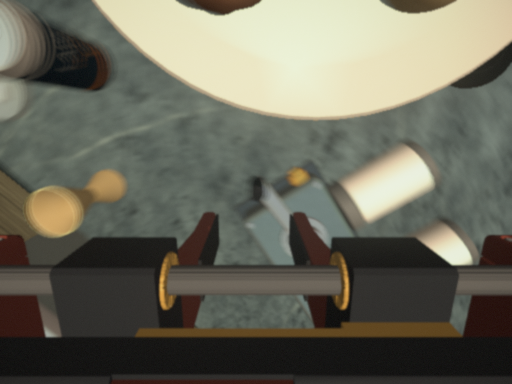

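Run:
```python
import cv2
a=cv2.imread("pics/w1.png"); cv2.imwrite("pics/w1c.png",cv2.resize(a[155:275,220:360],None,fx=5,fy=5,interpolation=cv2.INTER_CUBIC))
```

```text
(no output)
```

View pics/w1c.png

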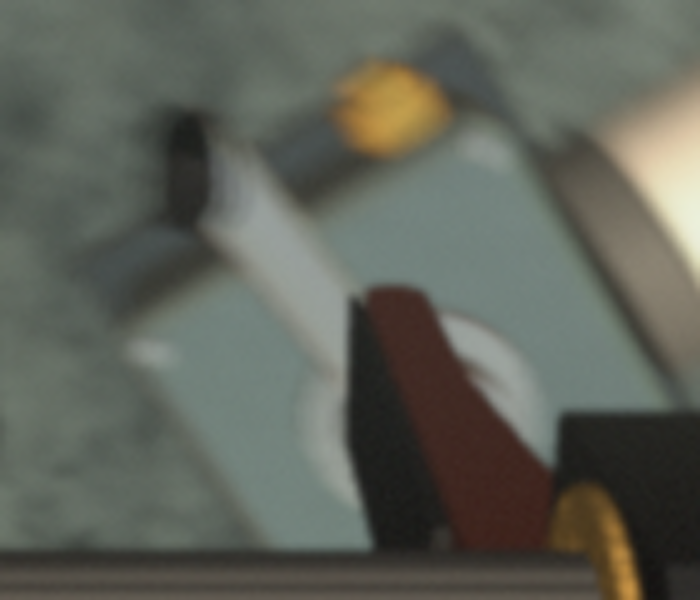

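Post's top end is at about wrist pixel (257,196), lower end (258,180).

Run:
```python
from h import *
c=manip.get_calibration("wrist");T=c["T_tool_cam"];K=c["camera_matrix"]
s,p,R=st()
p=np.array([.5334,-.0774,.2005]); f=np.radians(-44.9);z=np.array([np.cos(f),np.sin(f),0]);x=np.array([0,0,-1.]);R=np.c_[x,np.cross(z,x),z]
for u,v,h in [(257,194.5,.104),(257.7,180,.065)]:
    d=R@T[:3,:3]@np.linalg.solve(K,[u,v,1]);o=p+R@T[:3,3];print((o+d*(h-o[2])/d[2]).round(4))
A=np.array([.526,-.163])
rows([(.533,-.079,.102,-45)],[6])
```

```text
[ 0.5364 -0.079   0.104 ]
[ 0.5403 -0.0768  0.065 ]
([16.2, -0.2, 0.2], 0.04)
([16.3, -0.2, 0.3], 0.03)
([16.2, -0.1, 0.2], 0.04)
([16.3, -0.2, 0.2], 0.04)
([16.2, -0.2, 0.2], 0.04)
([16.3, -0.2, 0.3], 0.03)
end [  0.533   -0.0791   0.102  -44.996 ]
```

Request:
servo_tool(rows=[{"slide": [16,0.5,0.5],"turn": [0,0,0],"jaw": 0},{"slide": [16,0.5,0.5],"turn": [0,0,0],"jaw": 0},{"slide": [16,0,0],"turn": [0,0,0],"jaw": 0},{"slide": [16,0,0],"turn": [0,0,0],"jaw": 0},{"slide": [16,0,0],"turn": [0,0,0],"jaw": 0},{"slide": [16,0,0],"turn": [0,0,0],"jaw": 0},{"slide": [0,0,0],"turn": [0,0,0],"jaw": 0}], force=6)

```text
clock: 3.55
ee_pos: [0.5326, -0.0756, 0.1011]
orientation: [0.268, 0.656, -0.269, 0.652]
contact_force: [-0.7, 0.2, -0.9]
gripper_width: 0.498
```

Run:
```python
from h import *
import cv2
show()
im=manip.capture("wrist");cv2.imwrite("pics/w2.png",im[:,:,::-1])
```

```text
t 3.55 p [ 0.5326 -0.0756  0.1011] phi -44.7 xdir [-0.005  0.001 -1.   ] F [-0.73  0.21 -0.95] w 0.498 q [-0.2  -0.05  1.63 -0.    1.57  0.58]
```

View pics/w2.png

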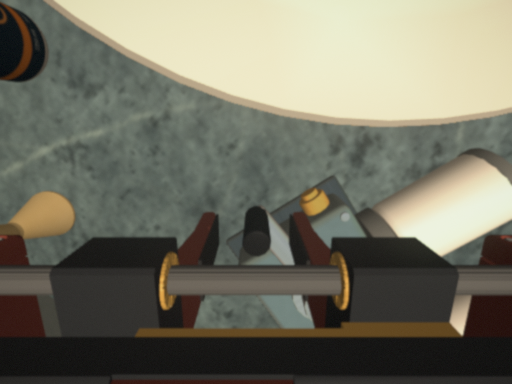

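Run:
```python
from h import *
c=manip.get_calibration("wrist");T=c["T_tool_cam"];K=c["camera_matrix"]
d=T[:3,:3]@np.linalg.solve(K,[257,236,1]);o=T[:3,3];print((o+d*(-.003-o[0])/d[0]).round(4))
```

```text
[-0.003   0.0061  0.002 ]
```

Request:
servo_tool(rows=[{"slide": [0,3,1],"turn": [0,0,0],"jaw": -0.3},{"slide": [0,0,0],"turn": [0,0,0],"jaw": -0.5},{"slide": [0,0,0],"turn": [0,0,0],"jaw": -0.6},{"slide": [0,0,0],"turn": [0,0,0],"jaw": -0.8},{"slide": [0,0,0],"turn": [0,0,0],"jaw": -0.8}], force=6)

```text
clock: 4.1
ee_pos: [0.5371, -0.0738, 0.1054]
orientation: [0.269, 0.654, -0.268, 0.654]
contact_force: [-1.0, 4.8, 3.8]
gripper_width: 0.18
```

Run:
```python
from h import *
import cv2
show()
im=manip.capture("wrist");cv2.imwrite("pics/w3.png",im[:,:,::-1])
```

```text
t 4.1 p [ 0.5371 -0.0738  0.1054] phi -44.6 xdir [ 0.     0.002 -1.   ] F [-0.98  4.8   3.84] w 0.18 q [-0.2  -0.05  1.62  0.    1.57  0.58]
```

View pics/w3.png

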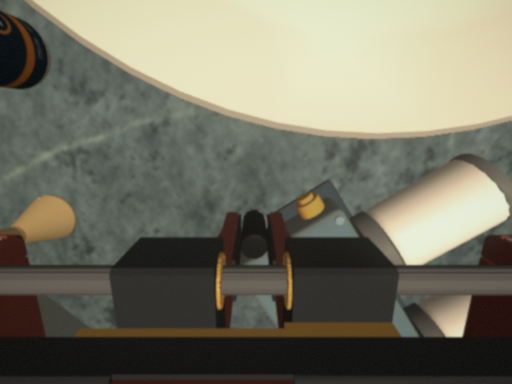

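```bash
cat >> h.py <<'E'
def arc(a0,a1,n,phi0,phi1,r=.085):
    aa=np.linspace(a0,a1,n+1);P=lambda a:r*np.array([-np.sin(a),np.cos(a),0])
    wps=[(*P(a),f) for a,f in zip(aa[1:],np.linspace(phi0,phi1,n+1)[1:])]
    rows(wps,[1]*n,fromcmd=(*P(a0),phi0))
E
python3 -c "
from h import *
arc(-.1,.3,5,-45,-10)"
```

```text
([0.0, -4.5, -5.1], -7.0)
([0.0, -4.3, -5.3], -7.0)
([0.0, -4.1, -5.4], -7.0)
([0.0, -3.8, -5.6], -7.0)
([0.0, -3.6, -5.8], -7.0)
end [ -0.0251   0.0812   0.     -10.    ]
```

Request:
servo_tool(rows=[{"slide": [0,-4.5,-5],"turn": [-7,0,0],"jaw": -0.8},{"slide": [0,-4.3,-5.3],"turn": [-7,0,0],"jaw": -0.8},{"slide": [0,-4,-5.4],"turn": [-7,0,0],"jaw": -0.8}])

```text
clock: 4.45
ee_pos: [0.5177, -0.0744, 0.1053]
orientation: [0.144, 0.691, -0.142, 0.694]
contact_force: [2.0, 3.9, 1.6]
gripper_width: 0.177
```

```bash
python3 -c "
from h import *
show()"
```

```text
t 4.45 p [ 0.5177 -0.0744  0.1053] phi -23.3 xdir [ 0.003  0.001 -1.   ] F [1.99 3.91 1.56] w 0.177 q [-0.21 -0.1   1.67  0.    1.57  0.2 ]
```

Request:
servo_tool(rows=[{"slide": [0,-3.6,-5.6],"turn": [-7,0,0],"jaw": -0.8},{"slide": [0,-3.4,-5.8],"turn": [-7,0,0],"jaw": -0.8}])

```text
clock: 4.65
ee_pos: [0.5044, -0.0775, 0.1053]
orientation: [0.058, 0.704, -0.057, 0.706]
contact_force: [2.0, 3.5, 2.0]
gripper_width: 0.183
```

```bash
python3 -c "
from h import *
show()
arc(.3,.9,8,-10,40)"
```

```text
t 4.65 p [ 0.5044 -0.0775  0.1053] phi -9.3 xdir [ 0.003  0.    -1.   ] F [2.01 3.5  1.96] w 0.183 q [-0.22 -0.14  1.7   0.    1.57 -0.06]
([0.0, -3.1, -5.6], -6.25)
([0.0, -3.0, -5.6], -6.25)
([0.0, -2.7, -5.8], -6.25)
([0.0, -2.5, -5.8], -6.25)
([0.0, -2.4, -5.9], -6.25)
([0.0, -2.1, -6.0], -6.25)
([0.0, -1.9, -6.1], -6.25)
([0.0, -1.7, -6.2], -6.25)
end [-0.0666  0.0529  0.     40.    ]
```

Request:
servo_tool(rows=[{"slide": [0,-3,-5.6],"turn": [-6.2,0,0],"jaw": -0.8},{"slide": [0,-3,-5.6],"turn": [-6.2,0,0],"jaw": -0.8},{"slide": [0,-2.7,-5.8],"turn": [-6.2,0,0],"jaw": -0.8},{"slide": [0,-2.5,-5.8],"turn": [-6.3,0,0],"jaw": -0.8},{"slide": [0,-2.4,-5.9],"turn": [-6.3,0,0],"jaw": -0.8},{"slide": [0,-2.1,-6],"turn": [-6.3,0,0],"jaw": -0.8}])

```text
clock: 5.25
ee_pos: [0.4715, -0.0966, 0.1053]
orientation: [-0.172, 0.685, 0.172, 0.687]
contact_force: [0.8, 3.2, 1.1]
gripper_width: 0.18
```

Run:
```python
from h import *
import cv2
show()
im=manip.capture("wrist");cv2.imwrite("pics/w4.png",im[:,:,::-1])
im=manip.capture("top");cv2.imwrite("pics/t4.png",cv2.resize(im[130:230,240:390,::-1],None,fx=5,fy=5,interpolation=cv2.INTER_CUBIC))
```

```text
t 5.25 p [ 0.4715 -0.0966  0.1053] phi 28.1 xdir [ 0.002  0.    -1.   ] F [0.76 3.2  1.14] w 0.18 q [-0.27 -0.22  1.77  0.    1.58 -0.76]
```

View pics/w4.png

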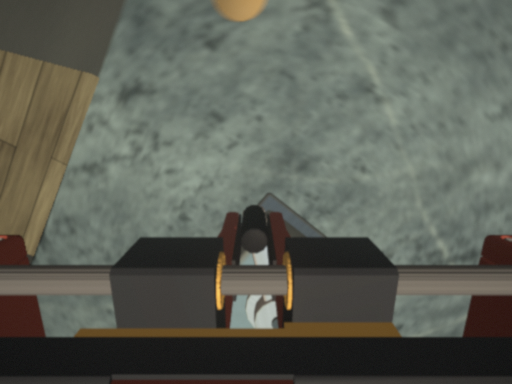

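View pics/t4.png

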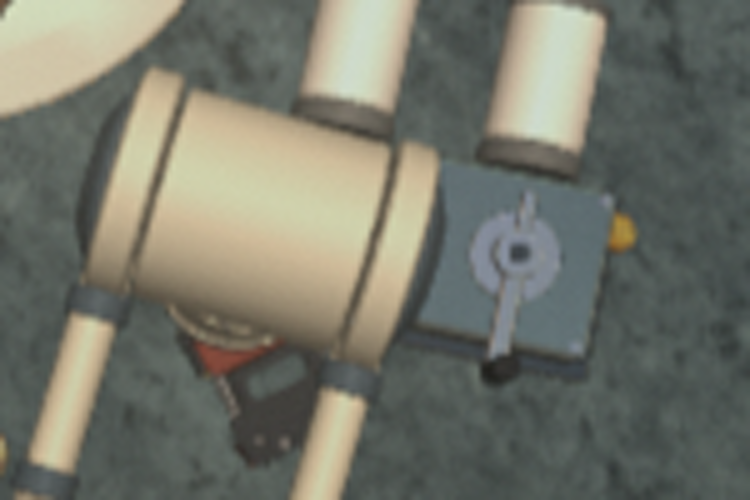

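Run:
```python
from h import *
from scipy.optimize import least_squares
D=np.array([(.5371,-.0738,-44.6),(.5177,-.0744,-23.3),(.5044,-.0775,-9.3),(.4715,-.0966,28.1)])
for off in (0,.003,.006):
    f=np.radians(D[:,2]);P=D[:,:2]+off*np.c_[-np.sin(f),np.cos(f)]
    r=least_squares(lambda c:np.linalg.norm(P-c,axis=1)-.085,[.526,-.163])
    d=P-r.x;print(off,r.x.round(4),(r.fun*1000).round(1),np.arctan2(-d[:,0],d[:,1]).round(3))
for a in (0.75,): arc(.75,1.25,10,28,53)
```

```text
0 [ 0.5298 -0.1585] [ 0.1 -0.  -0.1  0. ] [-0.086  0.143  0.304  0.755]
0.003 [ 0.5282 -0.1561] [ 0.1 -0.  -0.2  0.1] [-0.129  0.11   0.279  0.752]
0.006 [ 0.5268 -0.1535] [ 0.2 -0.1 -0.3  0.2] [-0.171  0.08   0.256  0.752]
([0.0, -1.2, -4.1], -2.5)
([0.0, -1.2, -4.0], -2.5)
([0.0, -1.3, -4.1], -2.5)
([0.0, -1.3, -4.1], -2.5)
([0.0, -1.3, -4.0], -2.5)
([0.0, -1.3, -4.0], -2.5)
([0.0, -1.3, -4.1], -2.5)
([0.0, -1.4, -4.0], -2.5)
([0.0, -1.4, -4.0], -2.5)
([0.0, -1.5, -4.0], -2.5)
end [-8.06e-02  2.68e-02  0.00e+00  5.30e+01]
```

```bash
python3 -c "
from h import *
arc(.75,.82,3,28,47)"
```

```text
([0.0, -0.5, -1.9], -6.33)
([0.0, -0.4, -2.0], -6.34)
([0.0, -0.2, -1.9], -6.33)
end [-0.0621  0.058   0.     47.    ]
```

Request:
servo_tool(rows=[{"slide": [0,-0.5,-1.9],"turn": [-6.3,0,0],"jaw": -0.8},{"slide": [0,-0.4,-2],"turn": [-6.3,0,0],"jaw": -0.8},{"slide": [0,-0.2,-1.9],"turn": [-6.3,0,0],"jaw": -0.8}])

```text
clock: 5.65
ee_pos: [0.4678, -0.1015, 0.1052]
orientation: [-0.282, 0.648, 0.28, 0.65]
contact_force: [3.8, 0.5, 1.2]
gripper_width: 0.18
```

Request:
servo_tool(rows=[{"slide": [0,0,-2.5],"turn": [-1.7,0,0],"jaw": -0.8},{"slide": [0,0,0],"turn": [0,0,0],"jaw": -0.8}])

```text
clock: 5.85
ee_pos: [0.466, -0.1034, 0.1052]
orientation: [-0.29, 0.645, 0.288, 0.646]
contact_force: [3.4, -0.8, 0.8]
gripper_width: 0.177
```

```bash
cat >> h.py <<'E'
def ft():
    s,p,R=st();F=s["contact_force"];print("tool F (x,y,z):",(R.T@F).round(2));show()
E
python3 -c "
from h import *
ft()"
```

```text
tool F (x,y,z): [-0.78 -3.07  1.72]
t 5.85 p [ 0.466  -0.1034  0.1052] phi 48.3 xdir [ 0.003 -0.001 -1.   ] F [ 3.44 -0.76  0.79] w 0.177 q [-0.29 -0.23  1.78 -0.    1.58 -1.13]
```

Request:
servo_tool(rows=[{"slide": [0,-0.5,-2.5],"turn": [-1.7,0,0],"jaw": -0.8},{"slide": [0,0,0],"turn": [0,0,0],"jaw": -0.8}])

```text
clock: 6.05
ee_pos: [0.4644, -0.1052, 0.1052]
orientation: [-0.299, 0.64, 0.298, 0.641]
contact_force: [2.5, 0.7, 3.2]
gripper_width: 0.18
```

```bash
python3 -c "
from h import *
ft()"
```

```text
tool F (x,y,z): [-3.23 -1.42  2.14]
t 6.05 p [ 0.4644 -0.1052  0.1052] phi 50.0 xdir [ 0.002 -0.001 -1.   ] F [2.46 0.73 3.24] w 0.18 q [-0.29 -0.23  1.79 -0.    1.59 -1.17]
```

Request:
servo_tool(rows=[{"slide": [0,-0.2,-2.5],"turn": [-1.7,0,0],"jaw": -0.8},{"slide": [0,0,0],"turn": [0,0,0],"jaw": -0.8}])

```text
clock: 6.25
ee_pos: [0.4627, -0.1071, 0.1051]
orientation: [-0.309, 0.636, 0.308, 0.637]
contact_force: [2.4, 1.0, 3.4]
gripper_width: 0.178
```

Request:
servo_tool(rows=[{"slide": [0,-0.2,-2.5],"turn": [-1.7,0,0],"jaw": -0.8},{"slide": [0,0,0],"turn": [0,0,0],"jaw": -0.8}])

```text
clock: 6.45
ee_pos: [0.4612, -0.1091, 0.1051]
orientation: [-0.318, 0.631, 0.318, 0.632]
contact_force: [0.4, 1.8, 4.4]
gripper_width: 0.178
```

Request:
servo_tool(rows=[{"slide": [0,0,-2.5],"turn": [-1.7,0,0],"jaw": -0.8},{"slide": [0,0,0],"turn": [0,0,0],"jaw": -0.8}])

```text
clock: 6.65
ee_pos: [0.4596, -0.1111, 0.1051]
orientation: [-0.327, 0.627, 0.327, 0.627]
contact_force: [1.8, 0.7, 5.8]
gripper_width: 0.183
```

Request:
servo_tool(rows=[{"slide": [-0.5,-0.1,-2.5],"turn": [-1.7,0,0],"jaw": -0.8},{"slide": [0,0,0],"turn": [0,0,0],"jaw": -0.8}])

```text
clock: 6.85
ee_pos: [0.4581, -0.1132, 0.1051]
orientation: [-0.337, 0.622, 0.336, 0.622]
contact_force: [2.9, 1.8, 2.1]
gripper_width: 0.182
```

Request:
servo_tool(rows=[{"slide": [0,-0.1,-2.5],"turn": [-1.7,0,0],"jaw": -0.8},{"slide": [0,0,0],"turn": [0,0,0],"jaw": -0.8}])

```text
clock: 7.05
ee_pos: [0.4568, -0.1153, 0.1051]
orientation: [-0.346, 0.617, 0.346, 0.617]
contact_force: [1.0, 2.2, 4.5]
gripper_width: 0.181
```

Request:
servo_tool(rows=[{"slide": [-0.2,-0.1,-2.5],"turn": [-1.7,0,0],"jaw": -0.8},{"slide": [0,0,0],"turn": [0,0,0],"jaw": -0.8}])

```text
clock: 7.25
ee_pos: [0.4555, -0.1175, 0.1052]
orientation: [-0.355, 0.612, 0.355, 0.611]
contact_force: [0.2, 2.0, 3.0]
gripper_width: 0.177
```

Request:
servo_tool(rows=[{"slide": [0,-0.1,-2.5],"turn": [-1.7,0,0],"jaw": -0.8},{"slide": [0,0,0],"turn": [0,0,0],"jaw": -0.8}])

```text
clock: 7.45
ee_pos: [0.4542, -0.1197, 0.1051]
orientation: [-0.364, 0.606, 0.364, 0.606]
contact_force: [0.7, 3.3, 3.6]
gripper_width: 0.179
```

Request:
servo_tool(rows=[{"slide": [0,0,-2.5],"turn": [-1.7,0,0],"jaw": -0.8},{"slide": [0,0,0],"turn": [0,0,0],"jaw": -0.8}])

```text
clock: 7.65
ee_pos: [0.453, -0.1219, 0.1051]
orientation: [-0.373, 0.601, 0.373, 0.601]
contact_force: [-0.7, 3.9, 3.4]
gripper_width: 0.181
```

Request:
servo_tool(rows=[{"slide": [0,0.3,-2.5],"turn": [-1.7,0,0],"jaw": -0.8},{"slide": [0,0,0],"turn": [0,0,0],"jaw": -0.8}])

```text
clock: 7.85
ee_pos: [0.4519, -0.1242, 0.1052]
orientation: [-0.382, 0.595, 0.382, 0.595]
contact_force: [1.2, 2.5, 1.5]
gripper_width: 0.183
```

```bash
python3 -c "
from h import *
ft()"
```

```text
tool F (x,y,z): [-1.51 -0.03  2.73]
t 7.85 p [ 0.4519 -0.1242  0.1052] phi 65.3 xdir [-0. -0. -1.] F [1.17 2.47 1.51] w 0.183 q [-0.34 -0.25  1.8  -0.    1.59 -1.48]
```

Request:
servo_tool(rows=[{"slide": [0,0,-2.5],"turn": [-1.7,0,0],"jaw": -0.8},{"slide": [0,0,0],"turn": [0,0,0],"jaw": -0.8}])

```text
clock: 8.05
ee_pos: [0.4508, -0.1265, 0.1052]
orientation: [-0.39, 0.59, 0.391, 0.589]
contact_force: [1.5, 3.3, 2.4]
gripper_width: 0.185
```

Request:
servo_tool(rows=[{"slide": [0,0,-2.5],"turn": [-1.7,0,0],"jaw": -0.8},{"slide": [0,0,0],"turn": [0,0,0],"jaw": -0.8}])

```text
clock: 8.25
ee_pos: [0.4498, -0.1287, 0.1052]
orientation: [-0.399, 0.584, 0.399, 0.584]
contact_force: [0.5, 2.6, 1.8]
gripper_width: 0.178
```

Request:
servo_tool(rows=[{"slide": [0,0,-2.5],"turn": [-1.7,0,0],"jaw": -0.8},{"slide": [0,0,0],"turn": [0,0,0],"jaw": -0.8}])

```text
clock: 8.45
ee_pos: [0.4489, -0.1311, 0.1052]
orientation: [-0.408, 0.578, 0.408, 0.578]
contact_force: [1.3, 3.0, 2.5]
gripper_width: 0.177
```

Request:
servo_tool(rows=[{"slide": [0,0,-2.5],"turn": [-1.7,0,0],"jaw": -0.8},{"slide": [0,0,0],"turn": [0,0,0],"jaw": -0.8}])

```text
clock: 8.65
ee_pos: [0.4481, -0.1334, 0.1052]
orientation: [-0.416, 0.572, 0.416, 0.571]
contact_force: [0.5, 2.8, 1.8]
gripper_width: 0.18
```

Request:
servo_tool(rows=[{"slide": [0,0,-2.5],"turn": [-1.7,0,0],"jaw": -0.8},{"slide": [0,0,0],"turn": [0,0,0],"jaw": -0.8}])

```text
clock: 8.85
ee_pos: [0.4473, -0.1358, 0.1052]
orientation: [-0.425, 0.565, 0.425, 0.565]
contact_force: [1.1, 3.3, 1.8]
gripper_width: 0.179
```

Request:
servo_tool(rows=[{"slide": [0,0,-2.5],"turn": [-1.7,0,0],"jaw": -0.8},{"slide": [0,0,0],"turn": [0,0,0],"jaw": -0.8}])

```text
clock: 9.05
ee_pos: [0.4466, -0.1382, 0.1052]
orientation: [-0.433, 0.559, 0.433, 0.559]
contact_force: [0.2, 2.4, 0.4]
gripper_width: 0.18
```

Request:
servo_tool(rows=[{"slide": [0,0,-2.5],"turn": [-1.7,0,0],"jaw": -0.8},{"slide": [0,0,0],"turn": [0,0,0],"jaw": -0.8}])

```text
clock: 9.25
ee_pos: [0.446, -0.1405, 0.1052]
orientation: [-0.441, 0.552, 0.442, 0.552]
contact_force: [1.2, 3.7, 1.7]
gripper_width: 0.18
```

Request:
servo_tool(rows=[{"slide": [0,0,-2.5],"turn": [-1.7,0,0],"jaw": -0.8},{"slide": [0,0,0],"turn": [0,0,0],"jaw": -0.8}])

```text
clock: 9.45
ee_pos: [0.4456, -0.1424, 0.1052]
orientation: [-0.449, 0.545, 0.45, 0.546]
contact_force: [1.3, 4.8, 0.8]
gripper_width: 0.179
```

Request:
servo_tool(rows=[{"slide": [0,0,-1],"turn": [-0.7,0,0],"jaw": -0.8},{"slide": [0,0,0],"turn": [0,0,0],"jaw": -0.8}])

```text
clock: 9.65
ee_pos: [0.4455, -0.1429, 0.1051]
orientation: [-0.452, 0.543, 0.453, 0.544]
contact_force: [2.0, 7.3, 0.8]
gripper_width: 0.18
```

```bash
python3 -c "
from h import *
ft()"
```

```text
tool F (x,y,z): [-0.78 -0.66  7.55]
t 9.65 p [ 0.4455 -0.1429  0.1051] phi 79.7 xdir [ 0.     0.002 -1.   ] F [2.01 7.31 0.8 ] w 0.18 q [-0.38 -0.25  1.8   0.    1.59 -1.77]
```

Request:
servo_tool(rows=[{"slide": [0,0,-1],"turn": [0,0,0],"jaw": -0.8},{"slide": [0,0,0],"turn": [0,0,0],"jaw": -0.8}])

```text
clock: 9.85
ee_pos: [0.4454, -0.1435, 0.1051]
orientation: [-0.452, 0.542, 0.454, 0.544]
contact_force: [2.2, 8.3, 2.1]
gripper_width: 0.179
```

```bash
python3 -c "
from h import *
ft()"
```

```text
tool F (x,y,z): [-2.09 -0.72  8.6 ]
t 9.85 p [ 0.4454 -0.1435  0.1051] phi 79.7 xdir [ 0.     0.003 -1.   ] F [2.25 8.33 2.11] w 0.179 q [-0.39 -0.25  1.8   0.    1.59 -1.78]
```

Request:
servo_tool(rows=[{"slide": [0,0,-0.8],"turn": [0,0,0],"jaw": -0.8},{"slide": [0,0,0],"turn": [0,0,0],"jaw": -0.8}])

```text
clock: 10.05
ee_pos: [0.4453, -0.144, 0.1051]
orientation: [-0.452, 0.542, 0.454, 0.544]
contact_force: [1.9, 9.2, 1.4]
gripper_width: 0.177
```

```bash
python3 -c "
from h import *
ft()"
```

```text
tool F (x,y,z): [-1.34 -0.2   9.37]
t 10.05 p [ 0.4453 -0.144   0.1051] phi 79.7 xdir [ 0.     0.004 -1.   ] F [1.87 9.18 1.38] w 0.177 q [-0.39 -0.25  1.8   0.    1.59 -1.78]
```

Request:
servo_tool(rows=[{"slide": [0,0,0],"turn": [0,0,0],"jaw": -0.3},{"slide": [0,0,0],"turn": [0,0,0],"jaw": 0},{"slide": [0,0,0],"turn": [0,0,0],"jaw": 0},{"slide": [-15,0,0],"turn": [0,0,0],"jaw": 0},{"slide": [-25,0,0],"turn": [0,0,0],"jaw": 0},{"slide": [-30,0,0],"turn": [0,0,0],"jaw": 0},{"slide": [-20,0,0],"turn": [0,0,0],"jaw": 0}])

```text
clock: 10.75
ee_pos: [0.4453, -0.1463, 0.1987]
orientation: [-0.454, 0.543, 0.452, 0.543]
contact_force: [0.6, -0.2, 0.9]
gripper_width: 0.504
```

```bash
python3 -c "
from h import *
ft()
rows([(.4405,-.2485,.195,-102)],[20],)"
```

```text
tool F (x,y,z): [-0.93 -0.63 -0.11]
t 10.75 p [ 0.4453 -0.1463  0.1987] phi 79.7 xdir [ 0.002 -0.002 -1.   ] F [ 0.6  -0.22  0.94] w 0.504 q [-0.39 -0.27  1.65 -0.    1.76 -1.78]
([0.2, -0.7, -5.1], 9.08)
([0.2, -1.4, -4.9], 9.09)
([0.2, -2.3, -4.6], 9.08)
([0.1, -2.9, -4.2], 9.09)
([0.2, -3.5, -3.6], 9.08)
([0.2, -4.1, -3.1], 9.08)
([0.2, -4.5, -2.4], 9.09)
([0.2, -4.9, -1.6], 9.08)
([0.2, -5.0, -0.9], 9.09)
([0.2, -5.1, -0.0], 9.08)
([0.1, -5.1, 0.7], 9.08)
([0.2, -4.9, 1.6], 9.09)
([0.2, -4.6, 2.3], 9.08)
([0.2, -4.1, 2.9], 9.08)
([0.2, -3.6, 3.6], 9.09)
([0.2, -3.1, 4.2], 9.08)
([0.2, -2.3, 4.5], 9.09)
([0.1, -1.5, 4.9], 9.08)
([0.2, -0.8, 5.0], 9.08)
([0.2, -0.0, 5.2], 9.09)
end [   0.4405   -0.2485    0.195  -102.0014]
```

Request:
servo_tool(rows=[{"slide": [0,-0.7,-5],"turn": [8.5,0,0],"jaw": 0},{"slide": [0,-1.4,-5],"turn": [8.5,0,0],"jaw": 0},{"slide": [0,-2.2,-4.7],"turn": [8.5,0,0],"jaw": 0},{"slide": [0,-2.8,-4.3],"turn": [8.5,0,0],"jaw": 0},{"slide": [0,-3.4,-3.8],"turn": [8.5,0,0],"jaw": 0},{"slide": [0,-3.9,-3.3],"turn": [8.5,0,0],"jaw": 0},{"slide": [0,-4.4,-2.7],"turn": [8.5,0,0],"jaw": 0},{"slide": [0,-4.7,-2],"turn": [8.5,0,0],"jaw": 0},{"slide": [0,-5,-1.3],"turn": [8.5,0,0],"jaw": 0},{"slide": [0,-5.1,-0.5],"turn": [8.5,0,0],"jaw": 0},{"slide": [0,-5.1,0.2],"turn": [8.5,0,0],"jaw": 0},{"slide": [0,-5,1],"turn": [8.5,0,0],"jaw": 0},{"slide": [0,-4.8,1.7],"turn": [8.5,0,0],"jaw": 0},{"slide": [0,-4.5,2.4],"turn": [8.5,0,0],"jaw": 0},{"slide": [0,-4.1,3],"turn": [8.5,0,0],"jaw": 0},{"slide": [0,-3.7,3.6],"turn": [8.5,0,0],"jaw": 0},{"slide": [0,-3,4.1],"turn": [8.5,0,0],"jaw": 0},{"slide": [0,-2.4,4.5],"turn": [8.5,0,0],"jaw": 0},{"slide": [0,-1.7,4.8],"turn": [8.5,0,0],"jaw": 0},{"slide": [0,-1,5],"turn": [8.5,0,0],"jaw": 0}])

```text
clock: 12.75
ee_pos: [0.44, -0.2487, 0.1966]
orientation: [-0.503, -0.497, 0.503, -0.497]
contact_force: [-0.1, 1.0, 0.4]
gripper_width: 0.503
```

Run:
```python
from h import *
import cv2
ft()
rows([(.4405,-.2485,.195,-102)],[2])
im=manip.capture("wrist");cv2.imwrite("pics/w5.png",im[:,:,::-1])
print(manip.look_for("wrist","selector_post")[:2])
```

```text
tool F (x,y,z): [-0.41 -0.14 -0.95]
t 12.75 p [ 0.44   -0.2487  0.1966] phi -90.7 xdir [ 0.    -0.001 -1.   ] F [-0.13  0.95  0.41] w 0.503 q [-0.58 -0.17  1.57 -0.    1.74  1.  ]
([0.8, 0.3, -0.1], 5.66)
([0.8, 0.2, -0.1], 5.67)
end [   0.4405   -0.2485    0.195  -102.0029]
[{'rect': [250.9, 78.8, 286.8, 207.9], 'conf': 0.96}]
```

View pics/w5.png

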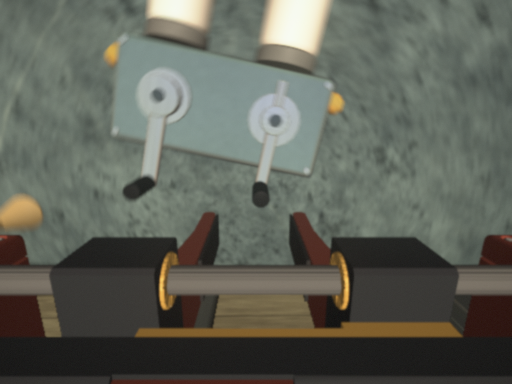

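The wrist view shows the shut-off lever left where released. The selector post's top is at about (261,196), between the fingers.

Run:
```python
from h import *
c=manip.get_calibration("wrist");T=c["T_tool_cam"];K=c["camera_matrix"]
s,p,R=st()
def W(u,v,h):
    d=R@T[:3,:3]@np.linalg.solve(K,[u,v,1]);o=p+R@T[:3,3];return (o+d*(h-o[2])/d[2])
q=W(261,196,.104);print(q, W(134,189,.104), W(274,121,.075),W(158,95,.075))
rows([(q[0]+.003,q[1],.101,-101)],[7])
```

```text
[ 0.44097228 -0.25555696  0.104     ] [ 0.44807275 -0.14582469  0.104     ] [ 0.50392308 -0.26826486  0.075     ] [ 0.52723663 -0.16427918  0.075     ]
([13.6, 0.6, 1.0], 1.51)
([13.6, 0.6, 0.9], 1.51)
([13.7, 0.6, 0.9], 1.51)
([13.6, 0.7, 0.9], 1.51)
([13.6, 0.7, 0.9], 1.51)
([13.6, 0.7, 0.9], 1.51)
([13.7, 0.7, 0.8], 1.51)
end [   0.444    -0.2555    0.101  -100.9958]
```

Request:
servo_tool(rows=[{"slide": [13.5,0.6,1],"turn": [1.5,0,0],"jaw": 0},{"slide": [13.5,0.6,1],"turn": [1.5,0,0],"jaw": 0},{"slide": [13.5,0.6,1],"turn": [1.5,0,0],"jaw": 0},{"slide": [13.5,0.7,1],"turn": [1.5,0,0],"jaw": 0},{"slide": [13.5,0.7,1],"turn": [1.5,0,0],"jaw": 0},{"slide": [13.5,0.7,1],"turn": [1.5,0,0],"jaw": 0},{"slide": [13.5,0.7,0.5],"turn": [1.5,0,0],"jaw": 0},{"slide": [0,0,0],"turn": [0,0,0],"jaw": 0}])

```text
clock: 13.65
ee_pos: [0.4432, -0.2543, 0.098]
orientation: [-0.545, -0.452, 0.545, -0.449]
contact_force: [-0.2, 1.5, -0.2]
gripper_width: 0.498
```

Run:
```python
from h import *
import cv2
ft()
im=manip.capture("wrist");cv2.imwrite("pics/w6.png",im[:,:,::-1])
```

```text
tool F (x,y,z): [ 0.24 -0.52 -1.45]
t 13.65 p [ 0.4432 -0.2543  0.098 ] phi -100.8 xdir [-0.003  0.002 -1.   ] F [-0.24  1.52 -0.23] w 0.498 q [-0.59 -0.13  1.7   0.    1.57  1.17]
```

View pics/w6.png

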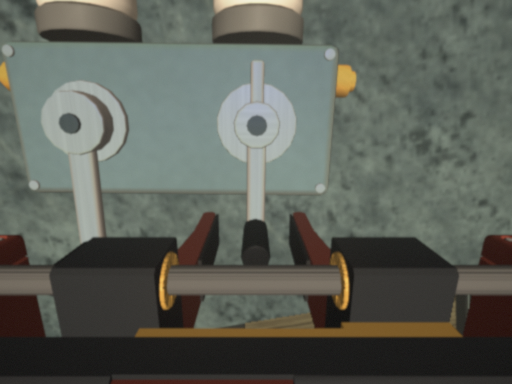

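Request:
servo_tool(rows=[{"slide": [0,0,0],"turn": [0,0,0],"jaw": -0.3},{"slide": [0,0,0],"turn": [0,0,0],"jaw": -0.5},{"slide": [0,0,0],"turn": [0,0,0],"jaw": -0.8},{"slide": [0,0,0],"turn": [0,0,0],"jaw": -0.8},{"slide": [0,0,0],"turn": [0,0,0],"jaw": -0.8}], force=6)

```text
clock: 14.2
ee_pos: [0.4444, -0.2553, 0.1014]
orientation: [-0.545, -0.45, 0.545, -0.451]
contact_force: [-0.1, -2.0, 1.6]
gripper_width: 0.182
```

Run:
```python
from h import *
ft()
arc(1.356,1.556,4,-100.8,-90.8,.068)
```

```text
tool F (x,y,z): [-1.55  0.33  2.02]
t 14.2 p [ 0.4444 -0.2553  0.1014] phi -100.8 xdir [ 0.001 -0.001 -1.   ] F [-0.05 -2.05  1.55] w 0.182 q [-0.59 -0.13  1.7  -0.    1.57  1.17]
([0.0, -0.0, 3.4], -2.5)
([0.0, 0.0, 3.4], -2.5)
([0.0, 0.1, 3.4], -2.5)
([0.0, 0.0, 3.4], -2.5)
end [-6.80e-02  1.00e-03  0.00e+00 -9.08e+01]
```

Request:
servo_tool(rows=[{"slide": [0,0,3.4],"turn": [-2.8,0,0],"jaw": -0.8},{"slide": [0,0,3.4],"turn": [-2.8,0,0],"jaw": -0.8},{"slide": [0,0,3.4],"turn": [-2.8,0,0],"jaw": -0.8},{"slide": [0,0.1,3.4],"turn": [-2.8,0,0],"jaw": -0.8},{"slide": [0,0,0],"turn": [0,0,0],"jaw": -0.8}])

```text
clock: 14.7
ee_pos: [0.4431, -0.2682, 0.1014]
orientation: [0.498, 0.502, -0.498, 0.502]
contact_force: [-0.4, 1.7, 2.2]
gripper_width: 0.182
```

Request:
servo_tool(rows=[{"slide": [0,0,2],"turn": [-1.7,0,0],"jaw": -0.8},{"slide": [0,0,0],"turn": [0,0,0],"jaw": -0.8}])

```text
clock: 14.9
ee_pos: [0.4431, -0.27, 0.1014]
orientation: [0.491, 0.509, -0.49, 0.509]
contact_force: [0.4, 3.3, 3.5]
gripper_width: 0.18
```

Run:
```python
from h import *
ft()
```

```text
tool F (x,y,z): [-3.45  0.52 -3.31]
t 14.9 p [ 0.4431 -0.27    0.1014] phi -87.9 xdir [ 0.001  0.001 -1.   ] F [0.4  3.33 3.46] w 0.18 q [-0.61 -0.11  1.68  0.    1.57  0.92]
```

Request:
servo_tool(rows=[{"slide": [0,0,2],"turn": [-1.7,0,0],"jaw": -0.8},{"slide": [0,0,0],"turn": [0,0,0],"jaw": -0.8}])

```text
clock: 15.1
ee_pos: [0.4431, -0.2721, 0.1013]
orientation: [0.483, 0.516, -0.483, 0.516]
contact_force: [-0.3, 3.6, 4.4]
gripper_width: 0.18
```

Request:
servo_tool(rows=[{"slide": [0,0,2],"turn": [-1.7,0,0],"jaw": -0.8},{"slide": [0,0,0],"turn": [0,0,0],"jaw": -0.8}])

```text
clock: 15.3
ee_pos: [0.4433, -0.2742, 0.1013]
orientation: [0.476, 0.523, -0.475, 0.524]
contact_force: [0.2, 3.2, 5.0]
gripper_width: 0.178
```

Request:
servo_tool(rows=[{"slide": [-0.4,0,2],"turn": [-1.7,0,0],"jaw": -0.8},{"slide": [0,0,0],"turn": [0,0,0],"jaw": -0.8}])

```text
clock: 15.5
ee_pos: [0.4435, -0.2762, 0.1013]
orientation: [0.468, 0.53, -0.468, 0.53]
contact_force: [2.7, 4.4, 3.3]
gripper_width: 0.175
```

Request:
servo_tool(rows=[{"slide": [0,0.3,2],"turn": [-1.7,0,0],"jaw": -0.8},{"slide": [0,0,0],"turn": [0,0,0],"jaw": -0.8}])

```text
clock: 15.7
ee_pos: [0.4438, -0.2782, 0.1013]
orientation: [0.46, 0.537, -0.46, 0.537]
contact_force: [0.2, 3.0, 3.4]
gripper_width: 0.177
```

Run:
```python
from h import *
ft()
```

```text
tool F (x,y,z): [-3.4   0.64 -2.94]
t 15.7 p [ 0.4438 -0.2782  0.1013] phi -81.1 xdir [ 0.  0. -1.] F [0.18 3.   3.4 ] w 0.177 q [-0.63 -0.1   1.67  0.    1.57  0.79]
```

Request:
servo_tool(rows=[{"slide": [0,0,2],"turn": [-1.7,0,0],"jaw": -0.8},{"slide": [0,0,0],"turn": [0,0,0],"jaw": -0.8}])

```text
clock: 15.9
ee_pos: [0.4441, -0.2802, 0.1013]
orientation: [0.452, 0.544, -0.452, 0.544]
contact_force: [1.8, 3.1, 4.1]
gripper_width: 0.177
```

Request:
servo_tool(rows=[{"slide": [0,0,2],"turn": [-1.7,0,0],"jaw": -0.8},{"slide": [0,0,0],"turn": [0,0,0],"jaw": -0.8}])

```text
clock: 16.1
ee_pos: [0.4445, -0.2821, 0.1013]
orientation: [0.444, 0.55, -0.444, 0.551]
contact_force: [1.4, 4.8, 3.9]
gripper_width: 0.184
```

Request:
servo_tool(rows=[{"slide": [0,0.2,3.4],"turn": [-2.85,0,0],"jaw": -0.8},{"slide": [0,0.1,3.4],"turn": [-2.85,0,0],"jaw": -0.8},{"slide": [0,0.1,3.4],"turn": [-2.85,0,0],"jaw": -0.8},{"slide": [0,0,0],"turn": [0,0,0],"jaw": -0.8}])

```text
clock: 16.5
ee_pos: [0.4477, -0.2921, 0.1013]
orientation: [0.402, 0.582, -0.401, 0.582]
contact_force: [3.6, 3.2, 3.2]
gripper_width: 0.183
```

Run:
```python
from h import *
ft()
```

```text
tool F (x,y,z): [-3.16  4.49 -1.7 ]
t 16.5 p [ 0.4477 -0.2921  0.1013] phi -69.2 xdir [ 0. -0. -1.] F [3.59 3.19 3.16] w 0.183 q [-0.64 -0.07  1.64  0.    1.56  0.57]
```

Request:
servo_tool(rows=[{"slide": [0,0.5,3.4],"turn": [-2.85,0,0],"jaw": -0.8},{"slide": [0,0.4,3.4],"turn": [-2.85,0,0],"jaw": -0.8},{"slide": [0,0.2,3.4],"turn": [-2.85,0,0],"jaw": -0.8},{"slide": [0,0.1,3.4],"turn": [-2.85,0,0],"jaw": -0.8},{"slide": [0,0,0],"turn": [0,0,0],"jaw": -0.8}])

```text
clock: 17.0
ee_pos: [0.4543, -0.304, 0.1013]
orientation: [0.342, 0.619, -0.342, 0.619]
contact_force: [1.1, 3.6, 4.3]
gripper_width: 0.183
```

Run:
```python
from h import *
ft()
```

```text
tool F (x,y,z): [-4.31  2.82 -2.42]
t 17.0 p [ 0.4543 -0.304   0.1013] phi -57.8 xdir [-0. -0. -1.] F [1.1  3.55 4.31] w 0.183 q [-0.65 -0.03  1.61 -0.    1.56  0.36]
```

Request:
servo_tool(rows=[{"slide": [-0.3,0.4,3.4],"turn": [-2.85,0,0],"jaw": -0.8},{"slide": [0,0.2,3.4],"turn": [-2.85,0,0],"jaw": -0.8},{"slide": [0,0.2,3.4],"turn": [-2.85,0,0],"jaw": -0.8},{"slide": [0,0.2,3.4],"turn": [-2.85,0,0],"jaw": -0.8},{"slide": [0,0,0],"turn": [0,0,0],"jaw": -0.8}])

```text
clock: 17.5
ee_pos: [0.4631, -0.314, 0.1013]
orientation: [0.279, 0.65, -0.279, 0.65]
contact_force: [1.2, 4.0, 3.1]
gripper_width: 0.178
```

Run:
```python
from h import *
ft()
```

```text
tool F (x,y,z): [-3.1   3.65 -2.07]
t 17.5 p [ 0.4631 -0.314   0.1013] phi -46.4 xdir [-0.001  0.    -1.   ] F [1.22 4.02 3.1 ] w 0.178 q [-0.66  0.    1.58 -0.    1.56  0.15]
```

Request:
servo_tool(rows=[{"slide": [0,0.5,3.4],"turn": [-2.85,0,0],"jaw": -0.8},{"slide": [0,0.4,3.4],"turn": [-2.85,0,0],"jaw": -0.8},{"slide": [0,0.3,3.4],"turn": [-2.85,0,0],"jaw": -0.8},{"slide": [0,0.2,3.4],"turn": [-2.85,0,0],"jaw": -0.8},{"slide": [0,0,0],"turn": [0,0,0],"jaw": -0.8}])

```text
clock: 18.0
ee_pos: [0.474, -0.322, 0.1013]
orientation: [0.213, 0.675, -0.213, 0.674]
contact_force: [0.1, 4.2, 3.3]
gripper_width: 0.182
```

Run:
```python
from h import *
ft()
from scipy.optimize import least_squares
P=np.array([(.4444,-.2553),(.4431,-.2700),(.4445,-.2821),(.4477,-.2921),(.4543,-.304),(.4631,-.314),st()[1][:2]])
for R in (.068,None):
    g=(lambda c:np.linalg.norm(P-c[:2],axis=1)-(R or c[2]))
    r=least_squares(g,[.506,-.266,.068]);d=P-r.x[:2];a=np.unwrap(np.arctan2(d[:,1],d[:,0]));print(r.x.round(4),(r.fun*1e3).round(1),(a-np.radians(167.7)).round(3))
```

```text
tool F (x,y,z): [-3.3   3.52 -2.32]
t 18.0 p [ 0.474  -0.322   0.1013] phi -35.0 xdir [-0.001  0.    -1.   ] F [0.12 4.21 3.3 ] w 0.182 q [-0.66  0.04  1.54 -0.    1.56 -0.04]
[ 0.5109 -0.2657  0.068 ] [-0.7 -0.1  0.4  0.5  0.3 -0.  -0.7] [0.06  0.278 0.457 0.611 0.81  1.005 1.205]
[ 0.5048 -0.2684  0.0618] [ 0.  -0.1  0.   0.  -0.  -0.   0. ] [1.000e-03 2.400e-01 4.380e-01 6.080e-01 8.280e-01 1.044e+00 1.264e+00]
```

Request:
servo_tool(rows=[{"slide": [0,0.5,3.1],"turn": [-3.5,0,0],"jaw": -0.8},{"slide": [0,0.4,3.1],"turn": [-3.5,0,0],"jaw": -0.8},{"slide": [0,0.3,3.1],"turn": [-3.5,0,0],"jaw": -0.8},{"slide": [0,0,0],"turn": [0,0,0],"jaw": -0.8}])

```text
clock: 18.4
ee_pos: [0.4826, -0.3261, 0.1013]
orientation: [0.15, 0.691, -0.151, 0.691]
contact_force: [-0.4, 3.2, 3.5]
gripper_width: 0.181
```

```bash
cat >> h.py <<'E'
def sel():
    ft();d=st()[1][:2]-np.array([.5048,-.2684]);print("sel",np.unwrap([2.9,np.arctan2(d[1],d[0])])[1]-np.radians(167.7),np.linalg.norm(d))
E
python3 -c "
from h import *
sel()"
```

```text
tool F (x,y,z): [-3.46  2.68 -1.71]
t 18.4 p [ 0.4826 -0.3261  0.1013] phi -24.6 xdir [-0.001 -0.    -1.   ] F [-0.44  3.15  3.46] w 0.181 q [-0.65  0.06  1.51 -0.    1.56 -0.22]
sel 1.4174757834181095 0.06182368184941873
```

Request:
servo_tool(rows=[{"slide": [0,0.4,2.5],"turn": [-2.5,0,0],"jaw": -0.8},{"slide": [0,0.3,2.5],"turn": [-2.5,0,0],"jaw": -0.8},{"slide": [0,0,0],"turn": [0,0,0],"jaw": -0.8}])

```text
clock: 18.7
ee_pos: [0.4873, -0.3276, 0.1013]
orientation: [0.12, 0.697, -0.121, 0.697]
contact_force: [-0.6, 3.5, 3.1]
gripper_width: 0.182
```

```bash
python3 -c "
from h import *
sel()"
```

```text
tool F (x,y,z): [-3.13  3.13 -1.75]
t 18.7 p [ 0.4873 -0.3276  0.1013] phi -19.6 xdir [-0.001 -0.001 -1.   ] F [-0.59  3.54  3.12] w 0.182 q [-0.65  0.08  1.5  -0.    1.57 -0.31]
sel 1.4972030701137387 0.06172597373682464
```

Stop expected in about 4–5 mm; small steps.

Request:
servo_tool(rows=[{"slide": [0,0.2,2],"turn": [-2,0,0],"jaw": -0.8},{"slide": [0,0,0],"turn": [0,0,0],"jaw": -0.8}])

```text
clock: 18.9
ee_pos: [0.4892, -0.3281, 0.1013]
orientation: [0.108, 0.699, -0.108, 0.699]
contact_force: [-1.2, 2.7, 2.5]
gripper_width: 0.182
```

Request:
servo_tool(rows=[{"slide": [0,0.2,1.2],"turn": [-1,0,0],"jaw": -0.8},{"slide": [0,0,0],"turn": [0,0,0],"jaw": -0.8}])

```text
clock: 19.1
ee_pos: [0.4904, -0.3283, 0.1013]
orientation: [0.101, 0.7, -0.102, 0.7]
contact_force: [-3.2, 1.2, 2.3]
gripper_width: 0.174
```

```bash
python3 -c "
from h import *
sel()"
```

```text
tool F (x,y,z): [-2.25  0.24 -3.38]
t 19.1 p [ 0.4904 -0.3283  0.1013] phi -16.5 xdir [-0.001 -0.001 -1.   ] F [-3.17  1.19  2.25] w 0.174 q [-0.65  0.08  1.49 -0.    1.57 -0.36]
sel 1.549779591233647 0.06163430994573405
```

Request:
servo_tool(rows=[{"slide": [0,0,1],"turn": [-1,0,0],"jaw": -0.8},{"slide": [0,0,0],"turn": [0,0,0],"jaw": -0.8}])

```text
clock: 19.3
ee_pos: [0.4916, -0.3286, 0.1013]
orientation: [0.095, 0.701, -0.095, 0.701]
contact_force: [-2.8, -0.9, 0.7]
gripper_width: 0.179
```

Request:
servo_tool(rows=[{"slide": [0,0,0.8],"turn": [-0.7,0,0],"jaw": -0.8},{"slide": [0,0,0],"turn": [0,0,0],"jaw": -0.8}])

```text
clock: 19.5
ee_pos: [0.4924, -0.3287, 0.1014]
orientation: [0.09, 0.701, -0.091, 0.701]
contact_force: [-2.8, 0.1, 1.4]
gripper_width: 0.18
```

```bash
python3 -c "
from h import *
sel()"
```

```text
tool F (x,y,z): [-1.38 -0.62 -2.78]
t 19.5 p [ 0.4924 -0.3287  0.1014] phi -14.7 xdir [-0. -0. -1.] F [-2.84  0.1   1.39] w 0.18 q [-0.65  0.09  1.49 -0.    1.57 -0.39]
sel 1.5831468394645505 0.0615965723893191
```

Not yet stopped; continue by 0.8 mm.

Request:
servo_tool(rows=[{"slide": [0,0,1],"turn": [-0.8,0,0],"jaw": -0.8},{"slide": [0,0,0],"turn": [0,0,0],"jaw": -0.8}])

```text
clock: 19.7
ee_pos: [0.4926, -0.3287, 0.1013]
orientation: [0.086, 0.703, -0.085, 0.701]
contact_force: [-7.1, 0.2, 2.3]
gripper_width: 0.18
```

Request:
servo_tool(rows=[{"slide": [0,0,0.8],"turn": [-0.5,0,0],"jaw": -0.8},{"slide": [0,0,0],"turn": [0,0,0],"jaw": -0.8}])

```text
clock: 19.9
ee_pos: [0.4926, -0.3286, 0.1012]
orientation: [0.083, 0.704, -0.082, 0.701]
contact_force: [-9.9, 1.7, 3.8]
gripper_width: 0.177
```

```bash
python3 -c "
from h import *
sel()"
```

```text
tool F (x,y,z): [ -3.74  -0.6  -10.02]
t 19.9 p [ 0.4926 -0.3286  0.1012] phi -13.4 xdir [-0.004  0.001 -1.   ] F [-9.87  1.73  3.78] w 0.177 q [-0.64  0.09  1.48 -0.    1.57 -0.41]
sel 1.5863568783216575 0.06145808881289713
```

Request:
servo_tool(rows=[{"slide": [0,0,-0.5],"turn": [0,0,0],"jaw": -0.3},{"slide": [0,0,0],"turn": [0,0,0],"jaw": 0},{"slide": [0,0,0],"turn": [0,0,0],"jaw": 0},{"slide": [-15,0,0],"turn": [0,0,0],"jaw": 0},{"slide": [-30,0,0],"turn": [0,0,0],"jaw": 0},{"slide": [-40,0,0],"turn": [0,0,0],"jaw": 0},{"slide": [-40,-20,0],"turn": [0,0,0],"jaw": 0},{"slide": [-20,-40,0],"turn": [0,0,0],"jaw": 0},{"slide": [0,-40,0],"turn": [0,0,0],"jaw": 0},{"slide": [0,-30,0],"turn": [0,0,0],"jaw": 0},{"slide": [0,0,0],"turn": [0,0,0],"jaw": 0}])

```text
clock: 21.0
ee_pos: [0.4622, -0.4585, 0.2469]
orientation: [0.084, 0.702, -0.084, 0.702]
contact_force: [0.2, 0.1, 0.5]
gripper_width: 0.495
```

Run:
```python
from h import *
import cv2
ft()
im=manip.capture("wrist");cv2.imwrite("pics/w7.png",im[:,:,::-1])
im=manip.capture("top");cv2.imwrite("pics/t7.png",cv2.resize(im[100:250,120:390,::-1],None,fx=2.9,fy=2.9,interpolation=cv2.INTER_CUBIC))
im=manip.capture("scene");cv2.imwrite("pics/s7.png",cv2.resize(im[110:270,140:400,::-1],None,fx=3,fy=3,interpolation=cv2.INTER_CUBIC))
```

```text
tool F (x,y,z): [-0.46  0.18  0.17]
t 21.0 p [ 0.4622 -0.4585  0.2469] phi -13.6 xdir [-0.    -0.001 -1.   ] F [0.21 0.13 0.46] w 0.495 q [-0.83  0.23  1.07 -0.    1.84 -0.6 ]
```

View pics/t7.png

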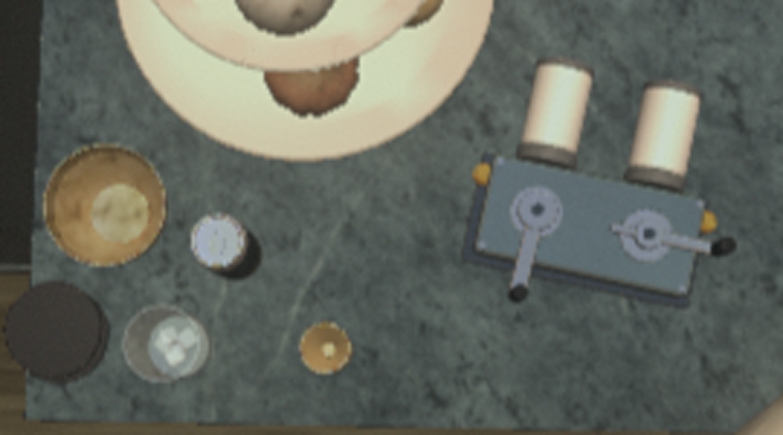

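View pics/s7.png

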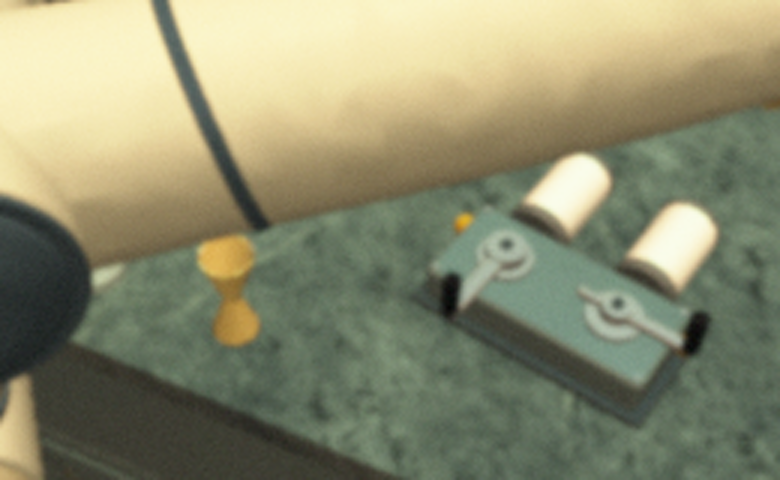

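View pics/w7.png

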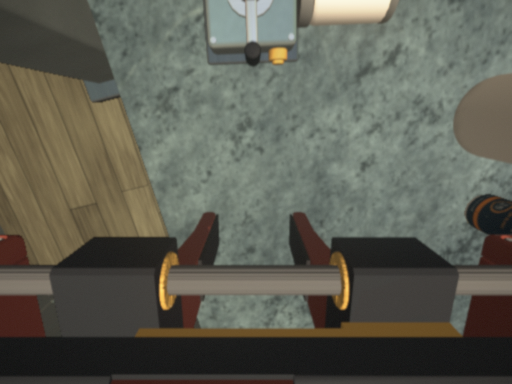

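The top view shows the shut-off post at (518,293), along the block's -x. The selector post is at (722,246), along its -y. The bystanders are where they were and the arm is clear, so I'm handing in.

```bash
python3 -c "
from h import *
show();print(manip.job_done())"
```

```text
t 21.15 p [ 0.464  -0.4547  0.2471] phi -13.4 xdir [ 0.001  0.    -1.   ] F [-0.14  0.74  0.85] w 0.497 q [-0.83  0.23  1.07  0.    1.84 -0.59]
the job is handed in; nothing more can be done
None
```

The filter is changed over, and I handed the job in at 21 s of the 64 s allowed.

- **Shut-off:** I swung the lever anticlockwise with a light grip (6 N). Near the expected stop I went in 2.5 mm steps, then about 1 mm at the end. The stop came at roughly 1.56 rad, where the force rose from about 3 N to 9 N, and I released it there.
- **Selector:** It passed the 0.3 rad lock point with only 3–5 N, which showed that the shut-off was home. I turned it on to its firm end stop at about 1.58 rad, reaching 10 N there, then released it and backed the arm away.

**Last checks:** The top picture shows the shut-off lever along the block's -x and the selector along its -y. It also shows the tumbler, can, jigger and bowl where they started. The arm is clear, with the force reading near zero.

**What disagreed:**
- The top and wrist cameras differed by 3–5 mm on where the posts were. I corrected for that from the felt forces and the arc the arm followed.
- The last two steps against the shut-off stop gave about 2 N per mm, below the stated 5 N per mm. The selector moving freely afterwards makes me confident it was seated.

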